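Slide a flat plate out over the end of a riser to show its edge

TASK

On the low white riser lie two flat metal plates; push the one with the yellow ends along the riser and out over the end it is nearer to, until its outer yellow band is just wholly out beyond the end of the riser, so that someone can later get hold of it there. It must end lying straight along the riser, with the rest of it still flat on the top. Only push it with the fingers, never grip or lift or tip it, and leave the blue-ended plate and everything else where they stand.

Things in the scene. Friction and masses are not known exactly. Their poses are not given: they have to be found in the camera images.
- riser: White bench riser, fixed to the worktop: flat top without rim, 110 mm deep (its x) and 380 mm long (its y, roughly left-right), its top 60 mm above the worktop, top sheet 12 mm thick, ends open, legs 45 mm in from the ends. Origin: under its centre at worktop height; x away from the robot, y along its length to the left, z up.
- end_left (a point): Point at the middle of the left (+y) end edge of the riser, at the height of its top.
- end_right (a point): Point at the middle of the right (-y) end edge of the riser, at the height of its top.
- yellow_plate: Flat aluminium plate, 75 (x) x 110 (y) x 6 (z) mm, about 0.13 kg, both ends painted yellow for the last 34 mm of its length (bare metal between), the one to push. It lies flat and loose on the riser, its length roughly along the riser, near one end of it. Origin: centre of its underside; z up, y along its 110 mm length, towards the left as seen by the robot.
- blue_plate: Flat aluminium plate, 75 (x) x 110 (y) x 6 (z) mm, about 0.13 kg, both ends painted blue for the last 34 mm of its length (bare metal between), to be left alone. It lies flat and loose on the riser, its length roughly along the riser, near one end of it. Origin: centre of its underside; z up, y along its 110 mm length, towards the left as seen by the robot. The two plates lie at opposite ends of the riser, either way round, with at least 65 mm of bare riser top between them.
- yellow_plate_left_edge (a point): Middle of the yellow plate's left (+y) 75 mm wide end face, 3 mm above its underside.
- yellow_plate_right_edge (a point): Middle of the yellow plate's right (-y) 75 mm wide end face, 3 mm above its underside.
- beaker: Small clear beaker, a loose bystander, 44 mm across, 58 mm tall, beyond the left end of the riser. Origin: centre of its underside.
- red_cap_bottle: Small red-capped bottle, a loose bystander, 40 mm across, 62 mm tall, amber with a red cap, beyond the right end of the riser. Origin: centre of its underside.
- white_cap_bottle: Small white-capped bottle, a loose bystander, 40 mm across, 62 mm tall, left of the analyser. Origin: centre of its underside.

How it is judged:
By the outcome, as a careful person would: the job done as asked, in the order asked, and still so for the second after the job is handed in, with the robot touching nothing.
It also fails if it takes over 32 s, if anything falls off the work surface, if the arm or the gripper's body presses on something with over 40 N, if the wrist force passes 120 N, or if a joint passes its speed limit or range.

ROBOT

A 6-joint arm with a two-finger parallel gripper is mounted at the origin on a cart in front of the work surface, level with it; the furniture and walls round the work are solid. World frame = base frame: x ahead of the robot, y to its left, z up, the work surface at z = 0. Lengths are in m, angles in rad, forces in N, time in s.
With the tool pointing down it reaches from about 0.375 to 0.925 m from the base axis. Payload 5.7 kg.
Tool frame: the origin (TCP) lies midway between the tips of the shut fingers; the grasp point (between the pads) lies 19 mm behind it; z points along the fingers, y is the line along which they close (so a half turn about z gives the same grasp; the last joint's range is limited). The gripper opens to 88 mm and grips with 3 to 60 N. Pads are 20 mm wide; open, the fingers measure 115 mm over their backs; the gripper's body (75 mm by 178 mm) begins 61 mm behind the grasp point.
Start: joints at [1.092, 0.359, 1.51, -0, 1.272, -0.115], TCP at [0.213, 0.561, 0.223] pointing down, gripper open.
Joint ranges: [-2.97, 2.97], [-1.01, 2.36], [0.21, 2.38], [-0.96, 4.11], [0.2, 2.71], [-2.98, 2.98]. Speed limits (rad/s): [2.39, 2.39, 3.14, 3.14, 3.14, 3.14].

INTERFACE

Orientations are given as a unit quaternion [x, y, z, w].
In Python, from bench import move_ptp, servo_line, goto_joints, move_gripper, sleep, inverse_kinematics, capture, PlanningError, close_job, spot_in, silhouettes, current_clock, current_joint_pos, current_qvel, current_joint_torque, current_position, current_orientation, current_force, current_torque, current_finger_gap, current_grip_force gives the robot as it stands. Calls block until the motion is done:
- move_ptp(position, orientation): joint-space move of the TCP to a pose.
- servo_line(position, orientation=None, rate=0.15, contact_N=None): straight line of the TCP; orientation=None keeps the orientation; rate is the mean speed in m/s. With contact_N (N) it stops when the force on the tool has changed by that much, and returns True; else False.
- goto_joints(angles): joint-space move.
- move_gripper(opening): finger opening in m; the grip force is fixed at half the most; returns when the fingers have stopped.
- sleep(seconds).
- inverse_kinematics(position, orientation): joint angles nearest the present ones, or None.
- capture(name): name is "scene" or "top" or "wrist"; returns a dict with "image" (420x560x3 uint8, blue, green, red), "range_z" (420x560 float32, m along the optical axis (not along the pixel's ray), 0 where there is no reading), "intrinsics" (3x3 intrinsics, pixels), "R" (3x3) and "t" (3): a world point X has camera coordinates R X + t. Camera axes: x right, y down, z forward; pixel columns grow to the right and rows downward; lengths in m; the calibration is good to about 2 mm. A picture is of the moment at which its call begins.
A pose or a line that the arm cannot do raises PlanningError and nothing moves.
- close_job(): hands the job in; it is judged then, once.
Trained networks look in the newest picture that a camera, given by its name, has taken for a name from the list of things; names that differ only in an ending like _2 or _b are one class to them, and where a whole thing is asked for, a point or a joint stands for the part that bears it (a point fixed in the world has none). Each returns a list of dicts, best first, with "conf" (0 to 1); they miss things now and then, are a little off and sometimes report something else, mostly with a low value. They report only what shows in the picture. A call takes as long as a camera call.
- spot_in(camera, query): "xy" ([column, row] in pixels, amid what is visible of it).
- silhouettes(camera, query): "region" (420x560 bool, what is visible of it) and "xy" ([column, row] in pixels, amid what is visible of it).
Readings, each from a call of its own:
- current_clock(): time.
- current_joint_pos(): joint angles.
- current_qvel(): joint speeds.
- current_joint_torque(): joint torques, N m.
- current_position(): TCP position.
- current_orientation(): TCP orientation.
- current_force(): force on the tool from outside, world axes, zero at the start.
- current_torque(): the same for the moment, N m.
- current_finger_gap(): finger opening in m.
- current_grip_force(): force on a finger pad.
Only numpy, scipy, OpenCV 4.12 (cv2) and the standard library are available. Lean on these libraries where they do the work, as an engineer would, in place of code of your own. Each camera call takes 0.05 s, during which the arm holds its last target. There are 200 camera calls.

## Working session

There is one attempt and no reset: what is moved stays moved. The work goes in short steps, each a Python script; the robot and the scene stay as the last script left them, time stands still between calls to the robot, and variables do not carry over. Pictures are saved under pics/ and viewed, at most 10 in all, crops included, and the job is handed in when it is done.

```bash
mkdir -p pics; cat > h.py <<'E'
import numpy as np, cv2
from bench import *
def world(c,mask):
    v,u=np.nonzero(mask&(c["range_z"]>0)); z=c["range_z"][v,u]; K=c["intrinsics"]
    P=np.stack([(u-K[0,2])/K[0,0]*z,(v-K[1,2])/K[1,1]*z,z],1)
    return (P-c["t"])@c["R"]   # R^T (p-t)
def rect(P):
    r=cv2.minAreaRect((P[:,:2]*1000).astype(np.float32)); return r
E
python3 - <<'E'
from h import *
for n in("top","scene"):
    c=capture(n); cv2.imwrite(f"pics/{n}.png",c["image"])
    for q in("riser","yellow_plate","blue_plate","beaker","red_cap_bottle","white_cap_bottle"):
        for d in silhouettes(n,q)[:2]:
            P=world(c,d["region"]); 
            if len(P)<10: print(n,q,"few");continue
            print(n,q,round(d["conf"],2),np.round(d["xy"]),"med",np.round(np.median(P,0),3),"zp95",np.round(np.percentile(P[:,2],[5,95]),3))
            zt=np.median(P[:,2])
            S=P[abs(P[:,2]-zt)<.006]; print("   rect",np.round(np.array(rect(S)[0])),np.round(rect(S)[1]),round(rect(S)[2],1))
print(current_clock(),current_orientation())
E
```

```text
top riser 0.97 [284. 244.] med [0.464 0.198 0.059] zp95 [0.055 0.063]
   rect [462. 198.] [110. 380.] 3.1
top yellow_plate 0.92 [237. 243.] med [0.459 0.307 0.065] zp95 [0.061 0.069]
   rect [460. 307.] [110.  75.] 81.8
top blue_plate 0.77 [332. 242.] med [0.461 0.094 0.065] zp95 [0.061 0.069]
   rect [462.  94.] [ 74. 109.] 13.6
top beaker 0.62 [155. 251.] med [0.445 0.5   0.014] zp95 [-0.     0.057]
   rect [446. 493.] [37. 42.] 6.2
top red_cap_bottle 0.49 [414. 233.] med [ 0.476 -0.089  0.033] zp95 [-0.002  0.063]
   rect [476. -93.] [40. 34.] 4.8
top white_cap_bottle 0.75 [237. 244.] med [0.459 0.306 0.065] zp95 [0.061 0.069]
   rect [460. 307.] [110.  76.] 81.8
top white_cap_bottle 0.52 [176. 177.] med [0.622 0.448 0.034] zp95 [0.016 0.063]
   rect [624. 451.] [33. 38.] 52.1
scene riser 0.84 [264. 223.] med [0.452 0.176 0.06 ] zp95 [0.053 0.063]
   rect [463. 196.] [111. 383.] 3.2
scene riser 0.7 [243. 192.] med [0.461 0.299 0.066] zp95 [0.063 0.069]
   rect [463. 307.] [120.  79.] 82.6
scene yellow_plate 0.61 [241. 194.] med [0.459 0.298 0.066] zp95 [0.062 0.069]
   rect [462. 307.] [120.  80.] 81.9
scene blue_plate 0.85 [287. 238.] med [0.46  0.087 0.067] zp95 [0.064 0.069]
   rect [463.  92.] [ 77. 114.] 14.0
scene beaker 0.82 [206. 171.] med [0.444 0.48  0.039] zp95 [0.008 0.058]
   rect [448. 491.] [45. 40.] 52.5
scene red_cap_bottle 0.8 [340. 299.] med [ 0.469 -0.105  0.033] zp95 [0.005 0.063]
   rect [ 475. -101.] [30. 39.] 46.6
scene white_cap_bottle 0.8 [262. 160.] med [0.62  0.442 0.034] zp95 [0.01  0.063]
   rect [623. 443.] [23. 34.] 75.6
scene white_cap_bottle 0.51 [241. 195.] med [0.46  0.3   0.066] zp95 [0.062 0.069]
   rect [463. 308.] [124.  77.] 82.5
0.7 [ 1.80899245e-01  9.83501633e-01 -3.28620016e-05  9.04473645e-06]
```

View pics/top.png

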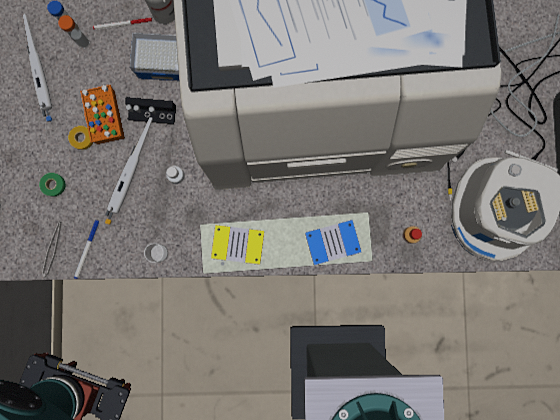

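View pics/scene.png

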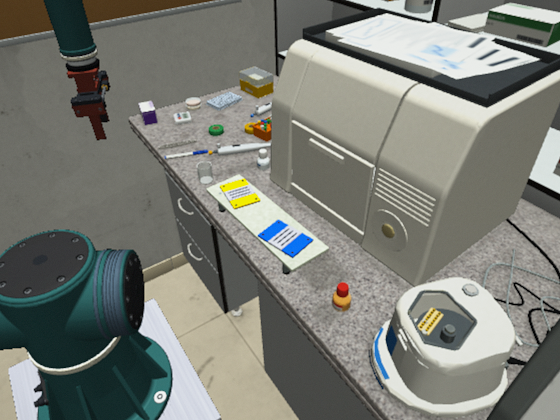

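The yellow plate (237,243) is near the left end and the blue one (332,242) near the right. The beaker is at (155,251), and the analyser sits behind the riser. I'll check clearance to the analyser, then push with two spread fingers, which should also straighten the plate, stopping short so I can measure.

```bash
cat >> h.py <<'E'
C=np.array([.462,.198]); A=np.radians(3.1)
ex=np.array([np.cos(A),np.sin(A)]); ey=np.array([-np.sin(A),np.cos(A)])
f=np.pi/4+A/2; Q=[np.cos(f),np.sin(f),0,0]
def W(x,y,z): return [*(C+ex*x+ey*y),z]
def measure(n="top"):
    c=capture(n)
    for q in("riser","yellow_plate","blue_plate"):
        P=world(c,silhouettes(n,q)[0]["region"]); S=P[abs(P[:,2]-np.median(P[:,2]))<.006]
        r=rect(S); d=np.array(r[0])/1000-C; print(n,q,"riser-frame mm",np.round(1000*np.array([d@ex,d@ey]),1),np.round(r[1],1),round(r[2],1),"z",np.round(np.median(P[:,2]),4))
    return c
E
python3 - <<'E'
from h import *
mn=9
for n in("top","scene"):
    c=capture(n); P=world(c,c["range_z"]>0)
    k=(P[:,2]>.08)&(P[:,2]<.45)&(P[:,1]>.05)&(P[:,1]<.42)&(P[:,0]>.53)
    mn=min(mn,P[k,0].min()); print(n,[ (z,round(P[k&(abs(P[:,2]-z)<.03),0].min(),3)) for z in(.1,.15,.2,.25,.3,.4) if (k&(abs(P[:,2]-z)<.03)).any()])
if mn<.575: print("tight",mn); raise SystemExit
move_ptp(W(0,12,.17),Q); move_gripper(.038)
print("touch",servo_line(W(0,12,.085),rate=.1), servo_line(W(0,12,.054),rate=.02,contact_N=4))
z=current_position()[2]; print("z touch",z,current_force())
servo_line(W(0,12,z+.002),rate=.03)
print("gap",current_finger_gap(),current_clock())
servo_line(W(0,95,z+.002),rate=.05)
print(current_position(),current_force(),current_clock())
servo_line(W(0,80,z+.002),rate=.1)
servo_line(W(0,70,.16),rate=.2)
move_ptp(W(-80,-120,.22),Q)
c=measure(); cv2.imwrite("pics/mid.png",c["image"]); print(current_clock(),"ztouch",z)
E
```

```text
top [(0.1, np.float64(0.595)), (0.15, np.float64(0.597)), (0.2, np.float64(0.599)), (0.25, np.float64(0.602)), (0.3, np.float64(0.605)), (0.4, np.float64(0.65))]
scene [(0.1, np.float64(0.595)), (0.15, np.float64(0.598)), (0.2, np.float64(0.6)), (0.25, np.float64(0.603)), (0.3, np.float64(0.607)), (0.4, np.float64(0.652))]Traceback (most recent call last):
  File "<stdin>", line 8, in <module>
bench.PlanningError: the arm cannot take that pose within its joint ranges
```

```bash
python3 - <<'E'
from h import *
for s in (0,np.pi/2):
  q=[np.cos(f+s),np.sin(f+s),0,0]
  for y in(12,95,117):
    for z in(.06,.1,.14,.17,.2): 
        r=inverse_kinematics(W(0,y,z),q); print(round(s,1),y,z,None if r is None else np.round(r,2))
E
```

```text
0 12 0.06 None
0 12 0.1 None
0 12 0.14 None
0 12 0.17 None
0 12 0.2 None
0 95 0.06 None
0 95 0.1 None
0 95 0.14 None
0 95 0.17 None
0 95 0.2 None
0 117 0.06 None
0 117 0.1 None
0 117 0.14 None
0 117 0.17 None
0 117 0.2 None
1.6 12 0.06 None
1.6 12 0.1 None
1.6 12 0.14 None
1.6 12 0.17 None
1.6 12 0.2 None
1.6 95 0.06 None
1.6 95 0.1 None
1.6 95 0.14 None
1.6 95 0.17 None
1.6 95 0.2 None
1.6 117 0.06 None
1.6 117 0.1 None
1.6 117 0.14 None
1.6 117 0.17 None
1.6 117 0.2 None
```

`W` takes millimetres but adds them as metres. I'll fix that.

```bash
sed -i 's/ex\*x+ey\*y),z\]/(ex*x+ey*y)\/1000),z]/' h.py; cat > push.py <<'E'
from h import *
print([None if (r:=inverse_kinematics(W(0,y,z),Q)) is None else np.round(r,2) for y,z in((12,.17),(117,.06))])
move_ptp(W(0,12,.17),Q); move_gripper(.038)
print("touch",servo_line(W(0,12,.085),rate=.1), servo_line(W(0,12,.054),rate=.02,contact_N=4))
z=current_position()[2]; print("z touch",z,current_force())
servo_line(W(0,12,z+.002),rate=.03)
print("gap",current_finger_gap(),current_clock())
servo_line(W(0,95,z+.002),rate=.05)
print(current_position(),current_force(),current_clock())
servo_line(W(0,80,z+.002),rate=.1)
servo_line(W(0,70,.16),rate=.2)
move_ptp(W(-80,-120,.22),Q)
c=measure(); cv2.imwrite("pics/mid.png",c["image"]); print(current_clock(),"ztouch",z)
E
python3 push.py
```

```text
[array([ 0.29,  0.28,  1.77, -0.  ,  1.08,  0.24]), array([ 0.48,  0.49,  1.77, -0.  ,  0.88,  0.43])]
touch False True
z touch 0.06036957935573106 [-0.92393486 -0.22235142  6.64966036]
gap 0.03796792709078727 5.675
[0.4569101  0.29281666 0.06241044] [-0.1290203  -0.55600868 -0.54553216] 7.4833
top riser riser-frame mm [0.1 0. ] [110.  379.7] 3.1 z 0.0586
top yellow_plate riser-frame mm [ -7.8 162.7] [ 75.3 109.9] 3.2 z 0.0647
top blue_plate riser-frame mm [  -7.8 -104.8] [ 76.5 111.9] 14.1 z 0.0646
9.4917 ztouch 0.06036957935573106
```

```bash
cat > push2.py <<'E'
from h import *
import sys
t=float(sys.argv[1]); z=.0624
move_ptp(W(-8,75,.13),Q); servo_line(W(-8,75,z),rate=.08)
servo_line(W(-8,t,z),rate=.03); print(current_position(),current_force())
servo_line(W(-8,85,z),rate=.06); servo_line(W(-8,75,.16),rate=.2)
goto_joints([1.092,.359,1.51,0,1.272,-.115])
c=measure(); cv2.imwrite("pics/end.png",cv2.resize(c["image"][190:300,130:390],None,fx=3,fy=3)); measure("scene")
print(current_clock())
E
python3 push2.py 103.8
```

```text
[0.44835656 0.30124917 0.06235705] [ 0.15722537  0.19146053 -0.87266718]
top riser riser-frame mm [0.1 0.3] [110.  379.9] 3.1 z 0.0586
top yellow_plate riser-frame mm [ -8.8 171.2] [ 76.7 111.1] 2.5 z 0.0645
top blue_plate riser-frame mm [  -6.5 -104.2] [ 75.7 111.9] 14.4 z 0.0645
scene riser riser-frame mm [ 1.4 -3.8] [112.6 379.3] 2.9 z 0.0604
scene yellow_plate riser-frame mm [ -6.3 168.9] [ 76.7 114.8] 2.6 z 0.0665
scene blue_plate riser-frame mm [  -4.3 -103.4] [ 83.7 117.5] 12.9 z 0.0664
15.4167
```

View pics/end.png

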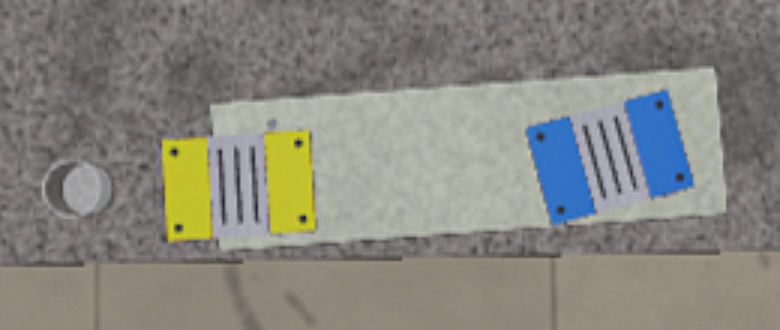

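The picture shows the yellow plate's outer band (columns 162–210) just past the riser's left end (about 213–217). The plate lies within about 0.6° of the riser's line and overhangs it by 35.9 mm against the 34 mm band. The blue plate and the beaker have not moved, so I'm handing in.

```bash
python3 -c "
from bench import *
print(close_job())"
```

```text
the job is handed in; nothing more can be done
None
```

The yellow plate was pushed out over the left end of the riser, its outer band about 2 mm past the edge and straight to within about 0.6°; nothing else was moved, and the job was handed in at about 15 s.

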